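Hold a cutting die home in its chase for lock-up

ROBOT

A 6-joint arm with a two-finger parallel gripper is mounted at the origin on the work surface. World frame = base frame: x ahead of the robot, y to its left, z up, the work surface at z = 0. Lengths are in m, angles in rad, forces in N, time in s.
With the tool pointing down it reaches from about 0.425 to 0.95 m from the base axis. Payload 3.5 kg.
Tool frame: the origin (TCP) lies on the centre line of the jaws, within the pads' length; the fingertips stand 14 mm ahead of it and the grasp point (between the pads) lies 5 mm behind it (ctrl.finger_overhang is the distance from the TCP to the fingertips, in m); z points along the fingers, y is the line along which they close (so a half turn about z gives the same grasp; the last joint's range is limited). The gripper opens to 85 mm and grips with 20 to 120 N. Pads are 22 mm wide; open, the fingers measure 114 mm over their backs; the gripper's body (76 mm by 85 mm) begins 54 mm behind the grasp point. The pads swing forward as they close: fully open they stand 13 mm farther back than shut.
Start: joints at [-1.281, 0.286, 1.577, -0, 1.279, -0.15], TCP at [0.287, -0.611, 0.209] pointing down, gripper open.
Joint ranges: [-2.77, 2.77], [-0.9, 2.22], [0.21, 2.48], [-1.53, 4.67], [0.24, 2.81], [-2.84, 2.84]. Speed limits (rad/s): [2.79, 2.79, 3.14, 3.14, 3.14, 3.14].

INTERFACE

Orientations are given as a unit quaternion [x, y, z, w].
In Python, from plant import ctrl gives the robot as it stands.
- The arm moves only by the tool send_rows, never from a script. Its argument "moves" is text: rows parted by semicolons, each of 7 numbers parted by spaces: the turn, a rotation vector about the tool's x, y, z in units of 360 degrees (1.0 is 360 degrees), then the shift along the tool's x, y, z in units of 20 cm (1.0 is 20 cm), then the gripper's target within -1 to 1 (fully open at 1, half-way at 0, shut at -1). A call has 1 to 12 rows; each row is the pose to reach, as a shift and turn from the pose commanded when the call began, along the tool's axes at that moment, turning the shorter way round; what a row does not reach only later rows make up. A row lasts 1/8 s, in which the tool goes at most 62.5 mm and 10.7 degrees, less where a joint would pass 70% of its speed; a pose out of reach is approached as far as the arm can. A call with a number of a shift or a turn outside -1 to 1 is refused whole. A call with a gripper value outside its range is refused whole. The fingers move at their own pace and stop on an object; "newtons" is the grip in N (left out, the last holds). Time passes only in rows, so rows that repeat a pose let the fingers close. It gives the time, the measured TCP pose, the force, the opening and the grip force at its end, in the units of the state.
- ctrl.get_state(): the state, without advancing time (a new reading comes with each control period).
- ctrl.read_camera(name): name is "scene" or "top" or "wrist"; returns a dict with "image" (384x512x3 uint8, red, green, blue), "fovy" (degrees; the focal length in pixels is half the picture's height over the tangent of half this angle, whatever the lens; pixels are square), "cx", "cy" (the principal point, pixels), "extrinsics" (4x4, takes a point from camera to world coordinates). Camera axes: x right, y up, looking along -z (the intrinsics and any distortion apply to the point x, -y, -z); pixel columns grow to the right and rows downward; lengths in m; the calibration is good to about 2 mm. The wrist camera is an equidistant fisheye: a pixel r from the principal point sees the ray r / f radians off the axis. A picture is of the moment at which its call begins. There is no depth.
- ctrl.sign_off(): hands the job in; it is judged then, once.
The state is a dict: "time": time; "qpos": joint angles; "dq": joint speeds; "joint_efforts": joint torques, N m; "eef_pos": TCP position; "tcp_rot": TCP orientation; "contact_force": force on the tool from outside, world axes, zero at the start; "wrist_torque": the same for the moment, N m; "opening": opening from 0.0 (shut) to 1.0 (fully open); "finger_force": force on a finger pad.
Only numpy, scipy, OpenCV 4.12 (cv2) and the standard library are available. Lean on these libraries where they do the work, as an engineer would, in place of code of your own. Each camera call takes 0.05 s, during which the arm holds its last target. There are 200 camera calls.

TASK

Help a colleague lock up the box-cutting die: take the wide wooden furniture block, the biggest of the three loose pieces to the right of the chase, lay it down flat in the chase between the plywood die and the middle lock screw, centred on that screw, and with it push the die gently until it sits square and fully home against the register bar. Keep hold of the block and press the die steadily against the bar with about 15 newtons, as a third hand while the colleague runs up the lock screw: finish still holding and pressing, do not let go. Do not ram the die, and leave the other furniture, tools and card boxes where they lie.

Things in the scene. Friction and masses are not known exactly. Their poses are not given: they have to be found in the camera images.
- chase: Dark steel lock-up frame fixed flat on the bench (its floor, z = 0). Outside 285 x 310 mm, bars 25 wide, 20 high. Origin on the bench; x points square to the register bar (the pressing direction), y along it, z up. In its frame: near bar's inner face x = -105, side bars' y = +-130 mm. Three lock screws in the near bar; the outer two (y = +-85) drawn back, tips at x = -92 mm.
- register_bar: Register bar: bright steel, rigid, 15 mm wide, 250 mm long (along the chase's y), 18 mm high, inside the far bar of the chase, part of it. Origin on the bench at the middle of its pressing face; axes as the chase's.
- lock_screw_tip (a point): Centre of the end face of the middle lock screw's round pad (18 mm diameter), which looks along the chase's +x; in the chase's frame at x = -65, y = 0, z = 11 mm.
- die: Cutting die loose in the chase: ply board 100 (x) x 150 (y) x 18 mm, rules and rubber 7 mm or more in from its near and far edges, up to 25 mm high. Origin: centre of its underside. Its +x edge goes to the register bar: home is its origin at x = 65 mm in the chase's frame, axes parallel. Starts 5 to 14 mm short, up to 0.05 rad askew, 8 mm aside. 0.2 to 0.4 kg, slides with about 1 N.
- furniture: The wide furniture block to use: plain hardwood, 42 mm (x) x 50 mm (y) x 20 mm high, about 34 g, lying flat on the bench to the right of the chase. Origin at the centre of its underside. Taken by its two 42 x 20 mm ends (50 mm apart), a 50 mm faces is free to bear on the die. Pressed down on the bench it rubs with about a third of the down force, which is lost from the push.
- strip_long: Narrow hardwood strip, 17 x 84 x 20 mm, lying near the block; not used. Origin at the centre of its underside.
- block_small: Small hardwood block, 25 x 25 x 20 mm, lying near the block; not used. Origin at the centre of its underside.
- strip_side: Narrow hardwood strip, 84 x 17 x 20 mm, lying loose inside the chase between the die and the right side bar; not used. Origin at the centre of its underside.
- spanner: Steel spanner, 170 mm long, lying left of the chase; leave alone.
- mallet: Mallet with a wooden handle, 260 mm long, lying at the right; leave alone.
- card_box_a: Open kraft card box, 60 x 95 x 34 mm, beyond the loose furniture; leave alone.
- card_box_b: Open kraft card box, 60 x 95 x 34 mm, left of the chase; leave alone.
Things that resemble listed ones, but are neither listed nor needed, are in the scene too. What is shaped like the die but blue or turquoise is not meant.

How it is judged:
On the way, in this order (a step that is already met when the one before it is completed fails the run):
1. the wide block lies down in the gap between the die and the middle lock screw (height (world z) of furniture below 0.006 m and x of furniture in the frame of chase between -0.047 and 0 m and y of furniture in the frame of chase between -0.016 and 0.016 m), for 0.1 s.
2. the die is pressed home against the register bar with 6 to 22 N, steadily for 2 s (x of die in the frame of chase above 0.0625 m and angle between the x axis of die and the x axis of chase, either way round below 0.025 rad and contact force between die and register_bar between 6 and 22 N), for 2 s.
At the end, for the whole second after the job is handed in: The die is home (within 2.5 mm) and square (within 0.025 rad) against the register bar, pressed on it with 6 to 22 N; the wide block lies flat on the bench (within 6 mm) behind it, centred on the middle lock screw within 14 mm, pressing on the die and still held by the gripper (all of step 2 and height (world z) of die below 0.003 m and angle between die's own z axis and vertical below 0.03 rad and contact force between furniture and die above 5 N and contact force between the fingers and furniture above 3 N and height (world z) of furniture below 0.006 m and angle between furniture's own z axis and vertical below 0.1 rad and x of furniture in the frame of chase above -0.02 m and y of furniture in the frame of chase between -0.014 and 0.014 m and linear speed of die below 0.01 m/s); the arm keeps its last pose, push and grip.
It fails at once if the die is rammed or crushed against the register bar (over 40 N) (contact force between die and register_bar above 40 N).
It fails at once if other furniture, a tool or a card box is moved by more than 25 mm (distance of any of strip_long, block_small, strip_side, spanner, mallet, card_box_a, card_box_b from where it was at the start of the episode above 0.025 m).
It also fails if it takes over 54 s, if anything falls off the work surface, if the arm or the gripper's body presses on something with over 40 N, if the wrist force passes 120 N, or if a joint passes its speed limit or range.

## Working session

There is one attempt and no reset: what is moved stays moved. The work goes in short steps, Python scripts to look and compute and a tool call to move; the robot and the scene stay as the last step left them, time stands still between calls to the robot, and variables do not carry over. Pictures are saved under pics/ and viewed, at most 10 in all, crops included, and the job is handed in when it is done.

Besides the shell and the picture viewer there is one more tool, called after "Call:" as name(argument=value, ...) on one line, values as JSON. send_rows: Moves the arm, as the interface text tells. Its arguments: {"type":"object","properties":{"moves":{"type":"string"},"newtons":{"type":"number"}},"required":["moves"]}

```bash
mkdir -p pics; ls; cat > h.py <<'E'
import numpy as np, cv2
from plant import ctrl
def shot(n,f):
    c=ctrl.read_camera(n); cv2.imwrite('pics/'+f+'.png',c['image'][:,:,::-1]); np.save('pics/'+f+'.npy',c,allow_pickle=True); return c
def load(f): return np.load('pics/'+f+'.npy',allow_pickle=True).item()
def ray(c,u,v):
    f=c['image'].shape[0]/2/np.tan(np.radians(c['fovy'])/2)
    return f
def cast(c,pts,z,fish=False):
    f=c['image'].shape[0]/2/np.tan(np.radians(c['fovy'])/2)
    p=np.atleast_2d(np.array(pts,float)); x=(p[:,0]-c['cx'])/f; y=(p[:,1]-c['cy'])/f
    if fish:
        r=np.hypot(x,y)+1e-12; d=np.c_[np.sin(r)*x/r,-np.sin(r)*y/r,-np.cos(r)]
    else: d=np.c_[x,-y,-np.ones(len(x))]
    E=np.array(c['extrinsics']); d=d@E[:3,:3].T; o=E[:3,3]
    return o+d*((z-o[2])/d[:,2])[:,None]
E
python3 - <<'E'
from h import *
for n in['top','scene','wrist']:
    c=shot(n,n+'0'); print(n,c['fovy'],c['cx'],c['cy'],np.round(c['extrinsics'],3).tolist())
s=ctrl.get_state(); print(s)
a=[cv2.imread(f'pics/{n}0.png') for n in['top','scene','wrist']]
E
```

```text
pics
top 42.8316564461917 251.81198040056722 188.16465741300746 [[-0.022, 0.998, -0.059, 0.363], [-1.0, -0.022, -0.014, -0.051], [-0.015, 0.059, 0.998, 1.609], [0.0, 0.0, 0.0, 1.0]]
scene 57.03473497254354 243.29218354625704 189.25514830536994 [[0.368, -0.672, 0.643, 1.117], [0.93, 0.264, -0.257, -0.31], [0.003, 0.692, 0.722, 0.762], [0.0, 0.0, 0.0, 1.0]]
wrist 65.70646984690485 255.3489531788789 191.0723068934666 [[0.425, 0.869, 0.253, 0.351], [-0.905, 0.409, 0.115, -0.58], [-0.003, -0.278, 0.961, 0.372], [0.0, 0.0, 0.0, 1.0]]
{'time': 0.15, 'qpos': array([-1.28100051e+00,  2.87019677e-01,  1.57779559e+00, -3.06270740e-06,
        1.27857652e+00, -1.49993128e-01]), 'dq': array([-0.00044585, -0.00172773, -0.00480933, -0.00113154, -0.0009207 ,
       -0.00042416]), 'joint_efforts': array([ 1.02670434e-03, -4.06600678e+01, -2.93142682e+01, -9.04350054e-05,
        3.92759350e-03,  1.05553343e-05]), 'eef_pos': array([ 0.28725844, -0.61024393,  0.20755105]), 'tcp_rot': array([ 9.75919982e-01,  2.18126980e-01, -6.42923141e-05, -8.97269362e-04]), 'contact_force': array([ 0.00205085, -0.48419981, -0.21054269]), 'wrist_torque': array([-0.04320964,  0.00574907, -0.00045718]), 'finger_force': 0.0, 'opening': 0.99682454097715}
```

View pics/top0.png

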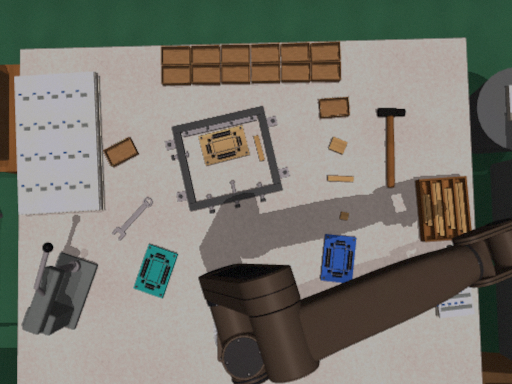

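View pics/wrist0.png

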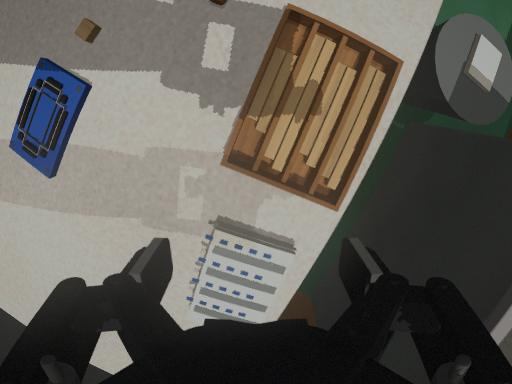

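The top view shows the chase around (228,158), with the die at (223,145), strip_side at (259,148), the wide block at (338,146), strip_long at (341,178) and the small block at (344,216). I'll magnify it.

```bash
python3 - <<'E'
from h import *
c=load('top0'); im=c['image'][:,:,::-1].copy()
cv2.imwrite('pics/topcrop.png',cv2.resize(im[98:218,160:300],None,fx=5,fy=5,interpolation=cv2.INTER_CUBIC)[:600,:700])
hsv=cv2.cvtColor(im,cv2.COLOR_BGR2HSV)
for n,(x0,y0,x1,y1) in dict(block=(325,132,352,158),side=(250,132,268,164)).items():
    h=hsv[y0:y1,x0:x1]; m=((h[...,1]>85)&(h[...,2]>90)).astype(np.uint8)
    q=cv2.findContours(m,0,1)[0]; k=max(q,key=cv2.contourArea); r=cv2.minAreaRect(k)
    p=cv2.boxPoints(r)+[x0,y0]; print(n,r,np.round(cast(c,p,.02),4).tolist(), cast(c,[p.mean(0)],.02))
E
```

```text
block ((12.534482955932617, 13.086209297180176), (15.231548309326172, 12.605420112609863), 23.198591232299805) [[0.5834, -0.2805, 0.02], [0.6211, -0.2978, 0.02], [0.6003, -0.3427, 0.02], [0.5627, -0.3253, 0.02]] [[ 0.59186449 -0.31158238  0.02      ]]
side ((8.761659622192383, 15.694299697875977), (25.449329376220703, 4.886270999908447), 75.25643920898438) [[0.6283, -0.0372, 0.02], [0.632, -0.0528, 0.02], [0.5506, -0.0721, 0.02], [0.5469, -0.0566, 0.02]] [[ 0.58940438 -0.05470152  0.02      ]]
```

View pics/topcrop.png

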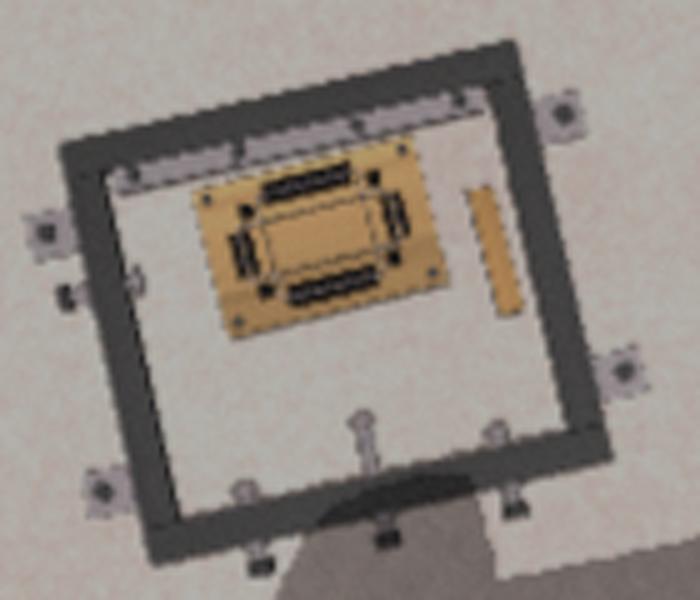

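```bash
cat >> h.py <<'E'
from scipy.spatial.transform import Rotation as R
def plan(p,yaw,q=None,pos=None):
    "row numbers to bring the tool (down, tool x at world angle yaw) to p, from the measured pose"
    s=ctrl.get_state(); pos=s['eef_pos'] if pos is None else pos
    R0=R.from_quat(s['tcp_rot'] if q is None else q)
    Rt=R.from_euler('z',yaw)*R.from_euler('x',np.pi)
    print('turn',np.round((R0.inv()*Rt).as_rotvec()/2/np.pi,4),'shift',np.round(R0.inv().apply(np.array(p)-pos)/.2,4))
E
python3 - <<'E'
from h import *
c=load('top0')
P=lambda a:(np.array(a,float)+.5)/5-.5+[160,98]
k=cast(c,P([(60,147),(515,40),(612,458),(152,563)]),.02)[:,:2]; TL,TR,BR,BL=k
print(k.round(4).tolist(),np.linalg.norm(TL-TR),np.linalg.norm(TL-BL),np.linalg.norm(BR-TR))
a=lambda v:np.arctan2(v[1],v[0])
print('x yaw',[a(TL-BL),a(TR-BR)],'y',[a(TL-TR)-np.pi/2,a(BL-BR)-np.pi/2])
# x: far outer = ? near outer=-130 -> far 155 ; centre x=12.5
print('centre',k.mean(0))
d=cast(c,P([(195,193),(410,137),(449,283),(233,340)]),.018)[:,:2]; print('die',d.mean(0),[a(d[0]-d[3]),a(d[1]-d[2]),a(d[0]-d[1])-np.pi/2],np.linalg.norm(d[0]-d[1]),np.linalg.norm(d[0]-d[3]))
print('screw',cast(c,P([(361,413)]),.015))
print(ctrl.finger_overhang)
plan([.592,-.3116,.15],np.arctan2(-.417,.908))
E
```

```text
[[0.6646, 0.2299], [0.7282, -0.0704], [0.4519, -0.1271], [0.3903, 0.1732]] 0.30696871470228204 0.28006932075993934 0.28201048914726845
x yaw [np.float64(0.20375224194182234), np.float64(0.2024190985851812)] y [np.float64(0.2086830341016197), np.float64(0.20235843891615035)]
centre [0.55875774 0.05139564]
die [0.60054516 0.0591157 ] [np.float64(0.23570736651021434), np.float64(0.23818291241552675), np.float64(0.23279202924796882)] 0.1458194436636195 0.10025146022736657
screw [[0.48533254 0.03573488 0.015     ]]
0.014
turn [-3.000e-04  1.000e-04  1.385e-01] shift [ 2.0144 -0.7019  0.2895]
```

Call:
send_rows(moves="0 0 0.03 0.25 -0.09 0 1; 0 0 0.05 0.5 -0.18 0 1; 0 0 0.08 0.75 -0.26 0 1; 0 0 0.11 1 -0.35 0.05 1; 0 0 0.138 1 -0.35 0.1 1; 0 0 0.138 1 -0.35 0.1 1")

```text
time: 0.9
eef_pos: [0.4386, -0.4609, 0.1871]
tcp_rot: [0.978, -0.21, -0.001, -0.001]
contact_force: [-0.1, 0.1, -0.0]
opening: 1.001
finger_force: 0.0
```

```bash
python3 - <<'E'
from h import *
s=ctrl.get_state(); print(s['time'],s['eef_pos'],s['qpos'].round(2))
plan([.592,-.3116,.15],np.arctan2(-.417,.908))
E
```

```text
0.9 [ 0.43856046 -0.46094871  0.18711469] [-0.97  0.22  1.69 -0.    1.23  1.03]
turn [-0.0002  0.0004  0.001 ] shift [ 0.3926 -0.996   0.186 ]
```

Call:
send_rows(moves="0 0 0 0.1 -0.25 0 1; 0 0 0 0.2 -0.5 0.1 1; 0 0 0 0.3 -0.75 0.15 1; 0 0 0 0.39 -0.99 0.18 1; 0 0 0 0.39 -0.99 0.18 1; 0 0 0 0.39 -0.99 0.18 1")

```text
time: 1.65
eef_pos: [0.5913, -0.3154, 0.1529]
tcp_rot: [0.977, -0.211, 0.0, 0.0]
contact_force: [-0.1, 0.4, 0.2]
opening: 0.998
finger_force: 0.0
```

```bash
python3 - <<'E'
from h import *
s=ctrl.get_state(); print(s['time'],s['eef_pos'],s['qpos'].round(2))
c=shot('wrist','w1'); print(np.round(c['extrinsics'],3).tolist())
im=c['image'][:,:,::-1].copy();hsv=cv2.cvtColor(im,cv2.COLOR_BGR2HSV)
m=((hsv[...,1]>85)&(hsv[...,2]>100)).astype(np.uint8)
for k in cv2.findContours(m,0,1)[0]:
    if cv2.contourArea(k)>300:
        p=cv2.boxPoints(cv2.minAreaRect(k)); w=cast(c,k[:,0],.02,True)[:,:2].astype(np.float32)
        r=cv2.minAreaRect(w*1000); print(cv2.contourArea(k),p.mean(0),r)
E
```

```text
1.65 [ 0.59125034 -0.31536505  0.15291382] [-0.64  0.32  1.64 -0.    1.18  1.36]
[[-0.414, 0.874, 0.253, 0.656], [-0.91, -0.398, -0.115, -0.344], [0.0, -0.278, 0.96, 0.318], [0.0, 0.0, 0.0, 1.0]]
770.0 [293.25818 258.07584] ((486.2953796386719, -314.3204345703125), (82.33806610107422, 16.049114227294922), 86.51539611816406)
377.5 [ 72.62941 256.31766] ((595.1273803710938, -51.4774055480957), (76.30701446533203, 15.997066497802734), 13.529616355895996)
3209.5 [ 27.66379 267.2845 ] ((604.5729370117188, 59.71842956542969), (98.09539031982422, 147.7476348876953), 12.97900104522705)
443.0 [508.60397 220.5396 ] ((372.9205017089844, -627.8882446289062), (166.10191345214844, 21.507549285888672), 2.945075035095215)
1755.0 [249.5 175. ] ((594.8429565429688, -309.82049560546875), (48.744625091552734, 40.26898193359375), 65.54605865478516)
749.5 [12.012192 82.60976 ] ((839.302001953125, -82.51072692871094), (43.86812210083008, 66.63774108886719), 0.12146205455064774)
1485.0 [199.48114  65.06605] ((719.1837768554688, -311.09356689453125), (45.83503723144531, 63.36939239501953), 2.4683427810668945)
1305.0 [400.53748 127.25162] ((568.484619140625, -481.81610107421875), (15.406731605529785, 233.90145874023438), 88.55828094482422)
465.0 [112.  14.] ((825.55029296875, -244.71694946289062), (73.36654663085938, 34.20352554321289), 53.73412322998047)
1325.5 [58.500008 42.5     ] ((842.26123046875, -170.04208374023438), (99.07718658447266, 49.47130584716797), 88.4246826171875)
367.5 [33.468468 11.817692] ((899.5306396484375, -157.81207275390625), (30.4549503326416, 73.58013916015625), 1.0203131437301636)
```

View pics/w1.png

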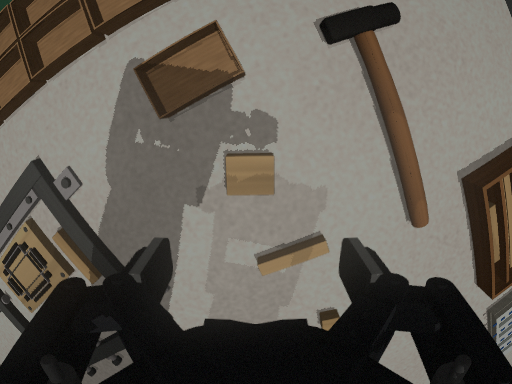

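The wide block is at (250,175), square to the jaws. Beside it are strip_long (293,258), the card box (190,68) and the mallet (400,130), all clear of the jaws.

```bash
python3 - <<'E'
from h import *
s=ctrl.get_state(); print(s['time'],s['eef_pos'],s['tcp_rot'])
plan([.5935,-.3105,.0165],np.radians(-24.5))
E
```

```text
1.7 [ 0.59096638 -0.31579658  0.15304193] [ 9.77247282e-01 -2.12102869e-01  1.23444085e-04  3.27132615e-04]
turn [ 0.0001 -0.0001  0.    ] shift [ 3.000e-04 -2.980e-02  6.827e-01]
```

Call:
send_rows(moves="0 0 0 0 -0.03 0.2 1; 0 0 0 0 -0.03 0.4 1; 0 0 0 0 -0.03 0.55 1; 0 0 0 0 -0.03 0.6 1; 0 0 0 0 -0.03 0.6 1; 0 0 0 0 -0.03 0.6 1")

```text
time: 2.45
eef_pos: [0.5951, -0.3102, 0.0348]
tcp_rot: [0.977, -0.212, 0.002, 0.001]
contact_force: [0.2, -0.2, 0.6]
opening: 0.999
finger_force: 0.0
```

```bash
python3 - <<'E'
from h import *
s=ctrl.get_state(); print(s['time'],s['eef_pos'])
plan([.5935,-.3105,.0165],np.radians(-24.5))
c=shot('wrist','w2')
im=c['image'][:,:,::-1].copy();hsv=cv2.cvtColor(im,cv2.COLOR_BGR2HSV)
E
```

```text
2.45 [ 0.59507898 -0.31024763  0.03479737]
turn [ 0.0001 -0.0005 -0.    ] shift [-0.007   0.0044  0.0915]
```

View pics/w2.png

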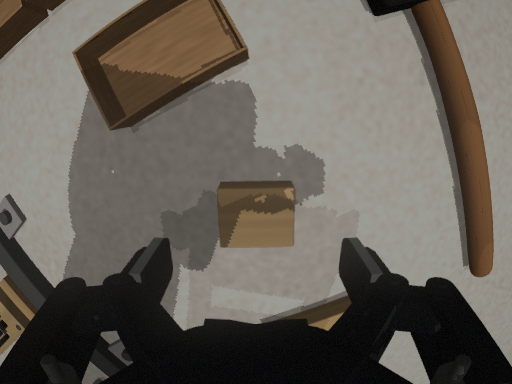

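The block (219–294, 188–247) lies between the open jaws. I'll check its centre, then descend.

```bash
python3 - <<'E'
from h import *
c=load('w2'); w=cast(c,[(219,188),(294,187),(294,247),(220,247)],.02,True)[:,:2]
print(w.round(4).tolist(),w.mean(0))
plan([*w.mean(0),.0165],np.radians(-24.5))
E
```

```text
[[0.6233, -0.2973], [0.6043, -0.3405], [0.5653, -0.3247], [0.5861, -0.2792]] [ 0.59473611 -0.31041791]
turn [ 0.0001 -0.0006  0.    ] shift [-0.0015  0.0023  0.0917]
```

Good; descend and grip.

Call:
send_rows(moves="0 0 0 0 0 0.04 1; 0 0 0 0 0 0.08 1; 0 0 0 0 0 0.09 1; 0 0 0 0 0 0.09 1; 0 0 0 0 0 0.09 -0.2; 0 0 0 0 0 0.09 -1; 0 0 0 0 0 0.09 -1; 0 0 0 0 0 0.09 -1; 0 0 0 0 0 0.09 -1; 0 0 0 0 0 0.09 -1", newtons=60)

```text
time: 3.75
eef_pos: [0.5941, -0.309, 0.0147]
tcp_rot: [0.977, -0.212, 0.0, 0.0]
contact_force: [0.2, 0.9, -1.0]
opening: -0.001
finger_force: 0.0
```

```bash
python3 - <<'E'
from h import *
print(ctrl.get_state())
c=shot('wrist','w3')
E
```

```text
{'time': 3.75, 'qpos': array([-6.30807345e-01,  4.82319494e-01,  1.70123494e+00, -7.10952123e-06,
        9.58008318e-01,  1.36733228e+00]), 'dq': array([ 8.14566258e-04, -8.28282235e-05,  1.04865561e-04, -5.70329735e-04,
        4.44627003e-04, -1.16372252e-03]), 'joint_efforts': array([-1.49809466e-04, -4.32235658e+01, -2.46600688e+01,  6.96223060e-05,
        3.56682012e-04, -1.10382666e-05]), 'eef_pos': array([ 0.59409398, -0.3089541 ,  0.01465146]), 'tcp_rot': array([ 9.77259366e-01, -2.12047474e-01,  1.24923789e-05,  8.71662230e-06]), 'contact_force': array([ 0.23913305,  0.87571419, -0.95623212]), 'wrist_torque': array([-0.0154264 ,  0.03254763,  0.00499607]), 'finger_force': 0.0, 'opening': -0.0005298361034700449}
```

View pics/w3.png

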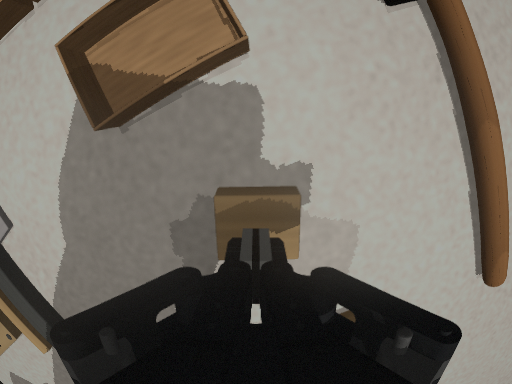

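```bash
python3 - <<'E'
from h import *
def proj(c,P):
    E=np.array(c['extrinsics']); q=(np.atleast_2d(P)-E[:3,3])@E[:3,:3]; x,y,z=q[:,0],-q[:,1],-q[:,2]
    f=192/np.tan(np.radians(c['fovy'])/2); r=np.hypot(x,y); t=np.arctan2(r,z); return np.c_[c['cx']+f*t*x/r,c['cy']+f*t*y/r]
c=load('w3'); s=ctrl.get_state(); p=s['eef_pos']; z=R.from_quat(s['tcp_rot']).as_matrix()[:,2]
print('extr',np.round(c['extrinsics'],4)[:3,3]-p)
print(proj(c,[p+z*d for d in(-.03,-.005,0,.014,.034)]))
print(cast(c,[(216,195),(300,194),(300,260),(216,260)],.02,True).round(4))
c0=load('w2');print(np.array(c0['extrinsics'])[:3,3]-[.59508,-.31025,.0348])
for n in('wrist','top'):
  pass
c=shot('top','t3')
E
```

```text
extr [ 0.06419171 -0.02870553  0.16465501]
[[256.54735756 250.18536408]
 [256.40335938 230.45753676]
 [256.37871773 227.1122138 ]
 [256.31572601 218.60002156]
 [256.23870466 208.26765995]]
[[ 0.6234 -0.2972  0.02  ]
 [ 0.6043 -0.3405  0.02  ]
 [ 0.5647 -0.325   0.02  ]
 [ 0.5862 -0.2781  0.02  ]]
[ 0.06371088 -0.02833505  0.16495604]
```

The wrist view shows the shut fingertips at (257,228) overlapping the block's top face (216–300, 195–260). That suggests they closed above it, so I'll check the scene camera.

```bash
python3 - <<'E'
from h import *
c=shot('scene','s3'); E=np.array(c['extrinsics']); f=192/np.tan(np.radians(c['fovy'])/2)
def pj(P):
    q=(np.atleast_2d(P)-E[:3,3])@E[:3,:3]; return np.c_[c['cx']+f*q[:,0]/-q[:,2],c['cy']+f*q[:,1]/q[:,2]]
p=ctrl.get_state()['eef_pos']; print(pj([p,p-[0,0,.014],p+[0,0,.02]]))
u,v=pj(p)[0].astype(int); print(u,v)
im=c['image'][max(v-75,0):v+45,u-70:u+70,::-1]; cv2.imwrite('pics/s3c.png',cv2.resize(im,None,fx=5,fy=5,interpolation=cv2.INTER_CUBIC))
E
```

```text
[[164.95151017 256.49375663]
 [165.82661245 259.59420661]
 [163.66575418 251.93837806]]
164 256
```

View pics/s3c.png

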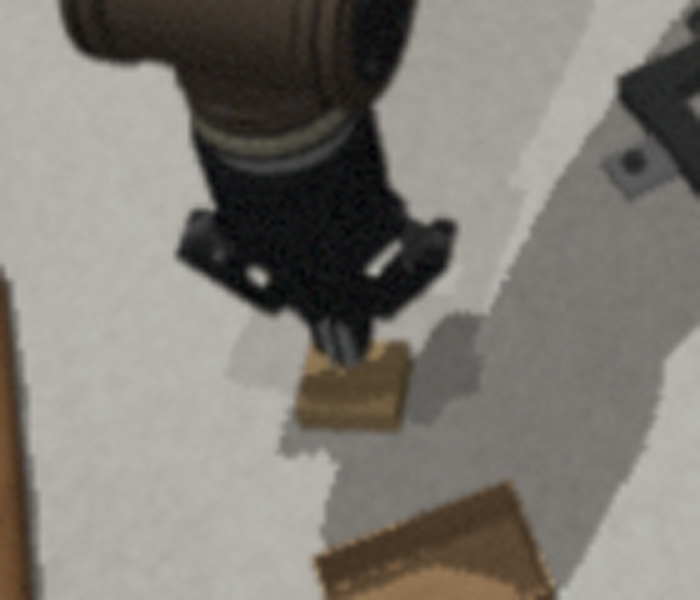

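The scene crop shows the fingertips hovering above the block: the tip is at crop (345,362), which is scene pixel (163,253). I'll triangulate the tip from both views.

```bash
python3 - <<'E'
from h import *
w=load('w3');c=load('s3'); p=ctrl.get_state()['eef_pos']
def line(c,u,v,fi):
    a=cast(c,[(u,v)],0,fi)[0]; o=np.array(c['extrinsics'])[:3,3]; d=(a-o)/np.linalg.norm(a-o); return o,d
o1,d1=line(w,257,229.5,True);
for v in (252.4,253.4,254.4):
    o2,d2=line(c,163.2,v,False)
    t=np.linalg.lstsq(np.c_[d1,-d2],o2-o1,rcond=None)[0]; a=o1+t[0]*d1;b=o2+t[1]*d2
    q=(a+b)/2; print(q.round(4),np.linalg.norm(a-b), 'tool-frame',(R.from_quat(ctrl.get_state()['tcp_rot']).inv().apply(q-p)).round(4))
E
```

```text
[ 0.603  -0.3119  0.0438] 0.004063339948844648 tool-frame [ 0.0093 -0.0009 -0.0292]
[ 0.6014 -0.3118  0.0385] 0.0022437032979902923 tool-frame [ 0.0079 -0.0004 -0.0239]
[ 0.5999 -0.3117  0.0333] 0.0004046327036221617 tool-frame [ 0.0064  0.0002 -0.0187]
```

Call:
send_rows(moves="0 0 0 0 0 0 0.55; 0 0 0 0 0 0 0.55; 0 0 0 0 0 0 0.55; 0 0 0 0 0 0.05 0.55; 0 0 0 0 0 0.1 0.55; 0 0 0 0 0 0.1 0.55; 0 0 0 0 0 0.1 0.55")

```text
time: 4.78
eef_pos: [0.594, -0.3089, -0.0057]
tcp_rot: [0.977, -0.212, -0.0, -0.0]
contact_force: [0.4, -0.6, 0.8]
opening: 0.775
finger_force: 0.0
```

```bash
python3 - <<'E'
from h import *
w=shot('wrist','w4'); t=shot('scene','s4')
s=ctrl.get_state();print(s['eef_pos'],s['contact_force'],s['opening'])
a=cv2.resize(w['image'][150:300,130:380,::-1],None,fx=3,fy=3); b=cv2.resize(t['image'][215:275,130:210,::-1],None,fx=5,fy=5,interpolation=cv2.INTER_CUBIC)
o=np.zeros((450,750,3),np.uint8)[:0]
b=cv2.resize(b,(200,150)); a[300:450,0:200]=b
cv2.imwrite('pics/w4c.png',a)
E
```

```text
[ 0.59437437 -0.30910355 -0.00504118] [ 0.26586547 -0.34743118 -1.02447499] 0.7737421027993794
```

View pics/w4c.png

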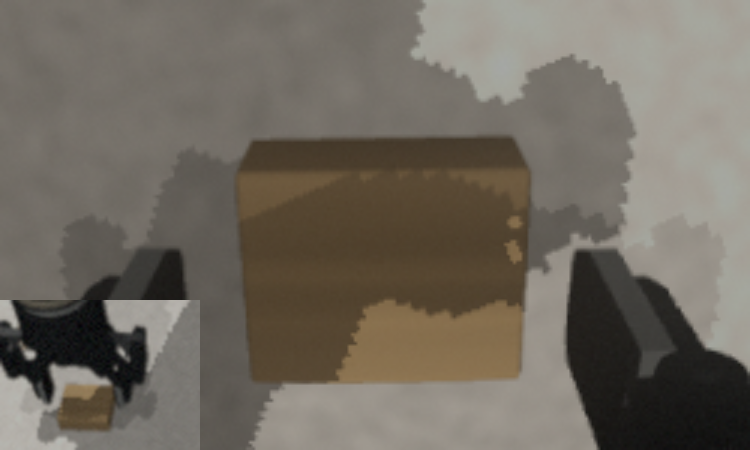

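The open tips, at crop (160,250) and (590,250), still hover above the bench with the block between them. There's no contact even at a z reading of -0.005, so the reported height is offset by about 35 mm. I'll continue down by feel.

Call:
send_rows(moves="0 0 0 0 0 0.02 0.55; 0 0 0 0 0 0.04 0.55; 0 0 0 0 0 0.05 0.55; 0 0 0 0 0 0.05 0.55")

```text
time: 5.38
eef_pos: [0.5938, -0.3087, -0.0158]
tcp_rot: [0.977, -0.212, -0.0, -0.0]
contact_force: [-0.1, -0.2, -0.2]
opening: 0.775
finger_force: 0.0
```

Call:
send_rows(moves="0 0 0 0 0 0.01 0.55; 0 0 0 0 0 0.02 0.55; 0 0 0 0 0 0.02 0.55")

```text
time: 5.75
eef_pos: [0.5939, -0.3088, -0.0196]
tcp_rot: [0.977, -0.212, -0.0, -0.0]
contact_force: [-0.8, -0.9, 0.4]
opening: 0.771
finger_force: 0.0
```

Call:
send_rows(moves="0 0 0 0 0 0.01 0.55; 0 0 0 0 0 0.01 0.55")

```text
time: 6.0
eef_pos: [0.594, -0.3088, -0.0216]
tcp_rot: [0.977, -0.212, -0.0, -0.0]
contact_force: [0.2, 0.2, -0.6]
opening: 0.777
finger_force: 0.0
```

Call:
send_rows(moves="0 0 0 0 0 0.01 0.55; 0 0 0 0 0 0.01 0.55")

```text
time: 6.25
eef_pos: [0.594, -0.3088, -0.0236]
tcp_rot: [0.977, -0.212, -0.0, -0.0]
contact_force: [-0.3, 0.5, -0.1]
opening: 0.774
finger_force: 0.0
```

```bash
python3 - <<'E'
from h import *
w=shot('wrist','w5');s=ctrl.get_state();print(s['eef_pos'],s['contact_force'])
cv2.imwrite('pics/w5c.png',cv2.resize(w['image'][150:300,130:380,::-1],None,fx=3,fy=3))
E
```

```text
[ 0.59400507 -0.30885345 -0.02352367] [ 0.12001906 -0.47363902  0.45305598]
```

View pics/w5c.png

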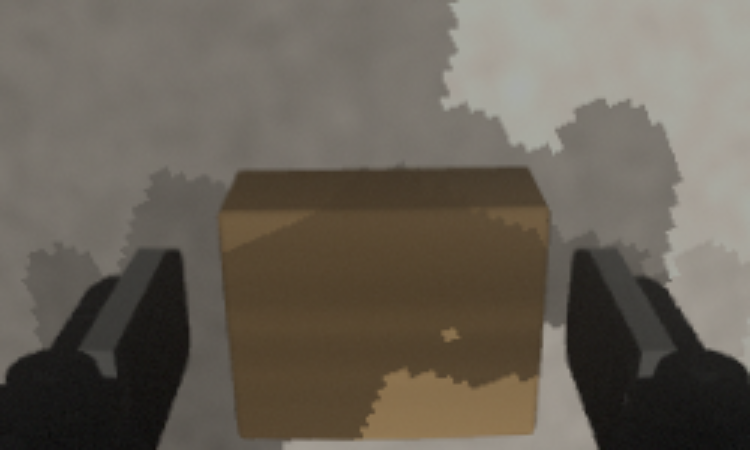

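The tips (185,250)/(568,250) are now beside the block and, by scale, a few mm above the bench. Continuing gently.

Call:
send_rows(moves="0 0 0 0 0 0.01 0.55; 0 0 0 0 0 0.01 0.55")

```text
time: 6.55
eef_pos: [0.594, -0.3088, -0.0256]
tcp_rot: [0.977, -0.212, -0.0, -0.0]
contact_force: [-0.0, -0.1, -0.6]
opening: 0.774
finger_force: 0.0
```

Call:
send_rows(moves="0 0 0 0 0 0.01 0.55; 0 0 0 0 0 0.01 0.55")

```text
time: 6.8
eef_pos: [0.5939, -0.3088, -0.0277]
tcp_rot: [0.977, -0.212, -0.0, -0.0]
contact_force: [-0.1, -0.3, -0.1]
opening: 0.774
finger_force: 0.0
```

Call:
send_rows(moves="0 0 0 0 0 0.01 0.55; 0 0 0 0 0 0.01 0.55")

```text
time: 7.05
eef_pos: [0.5943, -0.3091, -0.0292]
tcp_rot: [0.977, -0.212, 0.0, 0.0]
contact_force: [-0.4, -0.1, 0.3]
opening: 0.772
finger_force: 0.1
```

Call:
send_rows(moves="0 0 0 0 0 0.005 0.55; 0 0 0 0 0 0.01 0.55; 0 0 0 0 0 0.01 0.55")

```text
time: 7.42
eef_pos: [0.5943, -0.309, -0.0293]
tcp_rot: [0.977, -0.212, -0.0, -0.0]
contact_force: [-3.6, 2.7, 8.1]
opening: 0.773
finger_force: 4.8
```

Bench contact is at a z reading of -0.029. Raise about 6 mm and grip.

Call:
send_rows(moves="0 0 0 0 0 -0.03 0.55; 0 0 0 0 0 -0.03 0.55; 0 0 0 0 0 -0.03 -1; 0 0 0 0 0 -0.03 -1; 0 0 0 0 0 -0.03 -1; 0 0 0 0 0 -0.03 -1", newtons=60)

```text
time: 8.18
eef_pos: [0.5943, -0.3091, -0.0253]
tcp_rot: [0.977, -0.212, 0.0, 0.0]
contact_force: [1.1, 0.3, 1.6]
opening: 0.57
finger_force: 65.3
```

Call:
send_rows(moves="0 0 0 0 0 -0.1 -1; 0 0 0 0 0 -0.3 -1; 0 0 0 0 0 -0.5 -1; 0 0 0 0 0 -0.5 -1; 0 0 0 0 0 -0.5 -1")

```text
time: 8.8
eef_pos: [0.5936, -0.3085, 0.0744]
tcp_rot: [0.977, -0.212, -0.0, -0.0]
contact_force: [-0.5, 0.1, -0.7]
opening: 0.569
finger_force: 63.9
```

```bash
python3 - <<'E'
from h import *
s=ctrl.get_state();print(s['eef_pos'],s['opening'],s['finger_force'])
plan([.513,.0424,.075],.204)
E
```

```text
[ 0.59359543 -0.3085453   0.07444489] 0.568913828406031 63.90560030937195
turn [-1.000e-04  1.000e-04 -1.005e-01] shift [-1.0939 -1.43   -0.0016]
```

Call:
send_rows(moves="0 0 0 -0.15 -0.2 0 -1; 0 0 0 -0.32 -0.42 0 -1; 0 0 0 -0.5 -0.65 0 -1; 0 0 -0.02 -0.6 -0.8 0 -1; 0 0 -0.04 -0.75 -0.95 0 -1; 0 0 -0.06 -0.78 -1 0 -1; 0 0 -0.085 -0.78 -1 0 -1; 0 0 -0.1 -0.78 -1 0 -1; 0 0 -0.1 -0.78 -1 0 -1")

```text
time: 9.93
eef_pos: [0.5335, -0.0617, 0.0728]
tcp_rot: [0.995, 0.1, -0.002, -0.001]
contact_force: [0.5, -0.1, 0.7]
opening: 0.575
finger_force: 63.8
```

```bash
python3 - <<'E'
from h import *
s=ctrl.get_state();print(s['time'],s['eef_pos'],s['opening'],s['qpos'].round(2))
plan([.513,.0424,.075],.204)
E
```

```text
9.925 [ 0.53353949 -0.06172619  0.07278889] 0.5745665758147462 [-0.3   0.14  2.01 -0.    0.99  1.07]
turn [-0.0003  0.0005 -0.0006] shift [ 0.0028 -0.5307 -0.0101]
```

Call:
send_rows(moves="0 0 0 0 -0.15 0 -1; 0 0 0 0 -0.35 0 -1; 0 0 0 0 -0.5 0 -1; 0 0 0 0 -0.53 0 -1; 0 0 0 0 -0.53 0 -1; 0 0 0 0 -0.53 0 -1")

```text
time: 10.68
eef_pos: [0.5141, 0.0407, 0.0745]
tcp_rot: [0.995, 0.1, -0.0, 0.0]
contact_force: [0.3, -0.0, -1.2]
opening: 0.579
finger_force: 63.8
```

```bash
python3 - <<'E'
from h import *
s=ctrl.get_state();print(s['time'],s['eef_pos'],s['tcp_rot'],s['opening'])
c=shot('wrist','w6')
E
```

```text
10.675 [0.51407289 0.04074894 0.07450514] [ 9.95020497e-01  9.96704112e-02 -5.16535349e-05  1.33611732e-04] 0.5788629636789681
```

View pics/w6.png

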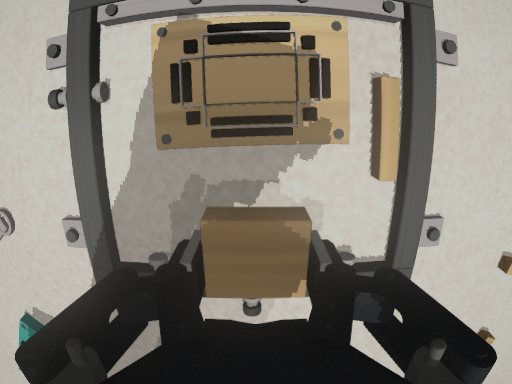

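The wrist view over the chase shows the die's rear edge at about (157,150)–(350,144), the side-bar edges near u≈100 and u≈400, strip_side at (386,130), and the held block at (201–311, 208–297), square in the jaws. I've used all my picture views, so the rest is numeric.

```bash
python3 - <<'E'
from h import *
c=load('w6'); im=c['image']; hsv=cv2.cvtColor(im,cv2.COLOR_RGB2HSV); g=hsv[...,2].astype(int)
L=[];Rr=[]
for v in range(30,215,4):
    d=np.where(g[v,60:150]<85)[0]; 
    if len(d): L.append((60+d[d<58].max()+.5,v))
for v in list(range(20,70,3))+list(range(195,230,3)):
    d=np.where(g[v,395:450]<85)[0]
    if len(d): Rr.append((395+d.min()-.5,v))
fl=lambda a:cv2.fitLine(a.astype(np.float32),cv2.DIST_HUBER,0,.01,.01).ravel()
l=cast(c,L,0,True)[:,:2]; r=cast(c,Rr,0,True)[:,:2]
fL,fR=fl(l),fl(r)
for f in(fL,fR): print('bar',np.arctan(f[1]/f[0]),f[2:])
yaw=.204
n=np.array([-np.sin(yaw),np.cos(yaw)]); print('n-coord of bars',(l@n).round(4)[::6],(r@n).round(4)[::4],'mid',(np.median(l@n)+np.median(r@n))/2,'width',np.median(l@n)-np.median(r@n))
print('top-based origin n',np.array([.5465,.0489])@n, 'tcp n',ctrl.get_state()['eef_pos'][:2]@n)
# die rear edge: orange mask, lowest in column v<175
m=(hsv[...,1]>70)&(g>110)
E_=[(u,np.where(m[100:175,u])[0].max()+100.5) for u in range(170,340,5)]
e=cast(c,E_,.018,True)[:,:2]; f=fl(e); x=np.array([np.cos(yaw),np.sin(yaw)])
print('die rear yaw',np.arctan(-f[0]/f[1]),'x-coord',(e@x).round(4)[::8],'origin x',np.array([.5465,.0489])@x,'tcp x',ctrl.get_state()['eef_pos'][:2]@x)
S=[(np.where(m[v,120:200])[0].min()+119.5,v) for v in range(60,140,8)]; T=[(np.where(m[v,300:365])[0].max()+300.5,v) for v in range(60,140,8)]
s=cast(c,S,.018,True)[:,:2]@n; t=cast(c,T,.018,True)[:,:2]@n; print('die n mid',(s.mean()+t.mean())/2, s.mean()-t.mean())
# register bar face: bright bar to floor edge unclear; print column profile
print(g[0:30,250],g[0:30,130],g[0:30,380])
E
```

```text
bar 0.20220403 [0.52475435 0.18169306]
bar 0.22080038 [ 0.63985807 -0.06203844]
n-coord of bars [0.0718 0.0711 0.0722 0.0729 0.0721 0.072  0.0715 0.0717] [-0.1836 -0.19   -0.1896 -0.1903 -0.1901 -0.1911 -0.1929 -0.195 ] mid -0.05928953757735494 width 0.26186011632603234
top-based origin n -0.06282832788695059 tcp n -0.06428523805110652
die rear yaw 0.22874567 x-coord [0.5527 0.5534 0.5545 0.5552 0.5557] origin x 0.5450743630138274 tcp x 0.5116885359488584
die n mid -0.06017153869482536 0.14817429980064128
[162 162 161 158 139  79  80  79  78  77  77 135 181 191 197 188 195 196
 196 195 196 194  98  37  37  35  35  35  35  25] [159 159 158 154 154 156 156 158 158 158 157 156 155 155 153 124  64  80
  77  78  78  77 164 184 184 192 196 194 196 195] [155 154 153 154 155 156 156 156 157 156 155 156 156 152 102  67  78  78
  78  76  98 175 182 193 195 195 196 196 195 195]
```

Call:
send_rows(moves="0 0 0 0 -0.02 0 -1; 0 0 0 0 -0.02 0 -1; 0 0 0 0 -0.02 0.1 -1; 0 0 0 0 -0.02 0.2 -1; 0 0 0 0 -0.02 0.3 -1; 0 0 0 0 -0.02 0.4 -1; 0 0 0 0 -0.02 0.44 -1; 0 0 0 0 -0.02 0.44 -1; 0 0 0 0 -0.02 0.44 -1")

```text
time: 11.85
eef_pos: [0.5138, 0.0455, -0.0125]
tcp_rot: [0.995, 0.1, 0.001, 0.0]
contact_force: [1.4, 0.2, -0.2]
opening: 0.57
finger_force: 63.8
```

```bash
python3 - <<'E'
from h import *
st=ctrl.get_state();p=st['eef_pos'];print(st['time'],p,st['contact_force'])
c=shot('wrist','w7'); im=c['image']; hsv=cv2.cvtColor(im,cv2.COLOR_RGB2HSV); g=hsv[...,2].astype(int)
yaw=.204;x=np.array([np.cos(yaw),np.sin(yaw)]);n=np.array([-x[1],x[0]])
print('tcp x,n',p[:2]@x,p[:2]@n)
w=load('w6');print('reg x at z0 (w6)',(cast(w,[(130,21.6),(250,10.8),(380,20.3)],0,True)[:,:2]@x).round(4))
for u in(200,230,260,290,320): print(u,hsv[60:230:6,u,1].tolist())
E
```

```text
11.85 [ 0.51383858  0.04546332 -0.01251111] [ 1.35948318  0.20846769 -0.21015334]
tcp x,n 0.512393979101113 -0.05957692883787325
reg x at z0 (w6) [0.6626 0.6628 0.6626]
200 [98, 100, 96, 98, 96, 98, 97, 76, 98, 100, 96, 65, 70, 85, 100, 53, 57, 96, 92, 24, 24, 25, 23, 25, 25, 27, 25, 103, 83]
230 [99, 98, 97, 98, 98, 98, 98, 28, 102, 102, 99, 70, 77, 50, 57, 53, 61, 98, 97, 25, 26, 25, 25, 25, 25, 101, 103, 106, 106]
260 [99, 96, 96, 99, 96, 98, 101, 78, 99, 98, 99, 64, 83, 16, 53, 68, 94, 97, 93, 26, 25, 28, 26, 26, 29, 106, 101, 103, 106]
290 [98, 98, 99, 97, 99, 99, 101, 95, 101, 100, 97, 77, 64, 18, 64, 67, 99, 97, 94, 25, 24, 24, 25, 24, 26, 98, 99, 105, 105]
320 [88, 100, 98, 99, 99, 99, 99, 101, 101, 97, 100, 71, 59, 15, 62, 67, 96, 96, 90, 24, 26, 24, 25, 27, 23, 24, 24, 11, 26]
```

Call:
send_rows(moves="0 0 0 0 0 0.02 -1; 0 0 0 0 0 0.04 -1; 0 0 0 0 0 0.055 -1; 0 0 0 0 0 0.06 -1; 0 0 0 0 0 0.06 -1; 0 0 0 0 0 0.06 -1")

```text
time: 12.65
eef_pos: [0.5131, 0.0455, -0.0253]
tcp_rot: [0.995, 0.1, 0.0, -0.0]
contact_force: [-0.5, -1.2, 1.6]
opening: 0.57
finger_force: 65.0
```

Call:
send_rows(moves="0 0 0 0.01 0 -0.004 -1; 0 0 0 0.02 0 -0.004 -1; 0 0 0 0.03 0 -0.004 -1; 0 0 0 0.04 0 -0.004 -1; 0 0 0 0.05 0 -0.004 -1; 0 0 0 0.06 0 -0.004 -1; 0 0 0 0.07 0 -0.004 -1; 0 0 0 0.08 0 -0.004 -1; 0 0 0 0.09 0 -0.004 -1; 0 0 0 0.1 0 -0.004 -1; 0 0 0 0.1 0 -0.004 -1")

```text
time: 14.02
eef_pos: [0.5327, 0.0496, -0.0246]
tcp_rot: [0.995, 0.1, -0.0, -0.0]
contact_force: [-0.7, 0.2, -1.4]
opening: 0.57
finger_force: 63.9
```

```bash
cat > m.py <<'E'
from h import *
def meas(name):
    st=ctrl.get_state();p=st['eef_pos']; yaw=.204;x=np.array([np.cos(yaw),np.sin(yaw)]);n=np.array([-x[1],x[0]])
    f=st['contact_force'];print('t',st['time'],'tcp chase x,y',p[:2]@x-.5477,p[:2]@n+.0595,'z',p[2],'F',f[:2]@x,f[:2]@n,f[2],'T',st['wrist_torque'].round(2),'grip',st['finger_force'],st['opening'])
    c=shot('wrist',name); im=c['image']; hsv=cv2.cvtColor(im,cv2.COLOR_RGB2HSV)
    # outer die sides and rear edge: orange mask, outside the block's columns
    m=((hsv[...,1]>70)&(hsv[...,2]>90)).astype(np.uint8); k=cv2.findContours(m,0,1)[0]
    S=[];T=[]
    for v in range(40,150,6):
        q=np.where(m[v,100:210])[0]; S.append((q.min()+99.5,v)) if len(q) else 0
        q=np.where(m[v,300:372])[0]; T.append((q.max()+300.5,v)) if len(q) else 0
    for e in(S,T):
        w=cast(c,e,.018,True)[:,:2]; f=cv2.fitLine(w.astype(np.float32),cv2.DIST_HUBER,0,.001,.001).ravel(); print('side yaw rel chase',round(np.arctan(f[1]/f[0])-yaw,4),'y',((w@n)+.0595).round(4)[::6])
E
python3 -c "from m import *; meas('w8')"
```

```text
t 14.025 tcp chase x,y -0.016037105623667225 0.0001326265999540277 z -0.0246350440923356 F -0.6197847904191444 0.2947284988512388 -1.4107658187424466 T [-0.02  0.02  0.04] grip 63.942153453826904 0.5703849385630345
side yaw rel chase -0.033 y [0.0696 0.0694 0.07   0.0714]
side yaw rel chase 0.0436 y [-0.0384 -0.0441 -0.0444]
```

Call:
send_rows(moves="0 0 0 0.005 0 0 -1; 0 0 0 0.01 0 0 -1; 0 0 0 0.015 0 0 -1; 0 0 0 0.02 0 0 -1; 0 0 0 0.025 0 0 -1; 0 0 0 0.03 0 0 -1; 0 0 0 0.03 0 0 -1")

```text
time: 14.95
eef_pos: [0.5387, 0.0507, -0.0245]
tcp_rot: [0.995, 0.1, 0.0, 0.0]
contact_force: [-1.3, 0.1, -0.5]
opening: 0.571
finger_force: 63.9
```

Call:
send_rows(moves="0 0 0 0.005 0 0 -1; 0 0 0 0.01 0 0 -1; 0 0 0 0.01 0 0 -1")

```text
time: 15.32
eef_pos: [0.5404, 0.051, -0.0246]
tcp_rot: [0.995, 0.1, -0.0, 0.0]
contact_force: [-1.7, -0.6, 1.3]
opening: 0.571
finger_force: 64.0
```

```bash
python3 -c "from m import *; meas('w9')"
```

```text
t 15.325 tcp chase x,y -0.008172521601650606 1.2043285108891133e-05 z -0.024576458396847224 F -1.8034706450682403 -0.23585883253330017 1.255236458262928 T [-0.1   0.25  0.04] grip 64.00593996047974 0.5714987994007222
side yaw rel chase -0.0331 y [0.0696 0.0694 0.07   0.0713]
side yaw rel chase 0.0602 y [-0.0403 -0.0455 -0.0458]
```

Call:
send_rows(moves="0 0 0 0.005 0 0 -1; 0 0 0 0.01 0 0 -1; 0 0 0 0.01 0 0 -1")

```text
time: 15.75
eef_pos: [0.5404, 0.0512, -0.0253]
tcp_rot: [0.995, 0.101, -0.003, 0.0]
contact_force: [-5.5, -2.6, 2.0]
opening: 0.567
finger_force: 64.9
```

Call:
send_rows(moves="0 0 0 0.005 0 0 -1; 0 0 0 0.005 0 0 -1; 0 0 0 0.005 0 0 -1")

```text
time: 16.12
eef_pos: [0.5404, 0.0512, -0.0253]
tcp_rot: [0.995, 0.101, -0.004, 0.0]
contact_force: [-10.2, -3.8, 5.2]
opening: 0.573
finger_force: 65.7
```

Call:
send_rows(moves="0 0 0 0.005 0 0 -1; 0 0 0 0.005 0 0 -1; 0 0 0 0.005 0 0 -1")

```text
time: 16.5
eef_pos: [0.5403, 0.0512, -0.0253]
tcp_rot: [0.995, 0.101, -0.005, 0.0]
contact_force: [-12.2, -4.9, 7.9]
opening: 0.571
finger_force: 66.2
```

```bash
python3 - <<'E'
from m import *
meas('w10'); c=load('w10'); hsv=cv2.cvtColor(c['image'],cv2.COLOR_RGB2HSV); yaw=.204;x=np.array([np.cos(yaw),np.sin(yaw)]);n=np.array([-x[1],x[0]])
for u in(110,130,150,170,340,360,380,400): print(u,[f'{a}/{b}' for a,b in hsv[0:230:6,u,1:]])
E
```

```text
t 16.5 tcp chase x,y -0.008230237945008323 0.00017501558582508348 z -0.025274838420750137 F -12.9387664336262 -2.295602885268097 7.869989918810741 T [-0.8   1.73  0.11] grip 66.24430371739436 0.5713490996733303
side yaw rel chase -0.0373 y [0.0689 0.0687 0.0694 0.0708]
side yaw rel chase 0.0649 y [-0.0403 -0.046  -0.046 ]
110 ['11/169', '81/208', '14/88', '11/89', '14/73', '96/144', '96/148', '94/154', '94/154', '94/154', '95/155', '94/155', '93/154', '96/152', '92/152', '92/152', '93/151', '92/152', '92/152', '91/152', '91/151', '91/149', '92/149', '90/148', '88/150', '91/152', '89/146', '87/135', '86/133', '87/138', '90/142', '88/142', '87/143', '88/142', '87/141', '86/139', '58/141', '23/166', '23/166']
130 ['96/152', '94/157', '95/156', '95/147', '94/144', '96/146', '97/153', '94/155', '95/156', '94/157', '95/156', '94/154', '88/78', '43/30', '30/34', '42/36', '47/38', '61/42', '58/44', '55/42', '48/48', '47/49', '52/49', '55/51', '87/82', '93/151', '95/143', '91/134', '92/133', '96/136', '94/139', '92/141', '94/141', '90/141', '93/140', '91/137', '86/136', '24/162', '24/162']
15
[... 1604 characters left out ...]
2', '56/50', '63/53', '64/60', '90/173', '81/211', '26/97', '88/52', '77/53', '85/51', '80/51', '70/51', '75/51', '77/50', '69/52', '76/54', '64/60', '62/62', '63/61', '34/82', '14/164', '86/192', '87/191', '89/190', '87/193', '86/196', '86/192', '91/145', '90/147', '88/145', '89/144', '66/144', '19/215', '19/215']
400 ['11/161', '78/208', '77/209', '77/209', '83/209', '86/199', '85/205', '84/209', '83/209', '81/210', '83/210', '84/210', '84/209', '65/63', '59/65', '60/64', '64/64', '62/62', '61/63', '65/63', '59/65', '62/66', '63/65', '59/65', '85/197', '86/195', '86/193', '86/192', '87/191', '86/193', '85/197', '84/197', '83/199', '24/108', '19/106', '85/195', '30/204', '15/216', '11/218']
```

```bash
cat > m2.py <<'E'
from h import *
yaw=.204;x=np.array([np.cos(yaw),np.sin(yaw)]);n=np.array([-x[1],x[0]])
def meas2(name):
    c=shot('wrist',name); st=ctrl.get_state();p=st['eef_pos'];f=st['contact_force']
    print('t',st['time'],'tcp',p[:2]@x-.5477,p[:2]@n+.0595,p[2],'F',f[:2]@x,f[:2]@n,f[2],'grip',st['finger_force'])
    s=cv2.cvtColor(c['image'],cv2.COLOR_RGB2HSV)[...,1].astype(int); cols=list(range(112,166,3))+list(range(345,396,3))
    def cross(col,v0): # sub-pixel 55 crossing, s[v]>55 -> <55
        a=s[:,col]
        for v in range(v0,v0+40):
            if a[v]>55>=a[v+1] : return v+(a[v]-55)/(a[v]-a[v+1])
    e=[(u,cross(u,200)) for u in cols]; e=[q for q in e if q[1] and q[1]<235]
    w=cast(c,e,.018,True)[:,:2]; k=np.polyfit(w@n,w@x,1); print('rear edge skew',-k[0],'chase x at y=0',np.polyval(k,-.0595)-.5477,'rms',np.std(np.polyval(k,w@n)-w@x),len(e))
    e=[]
    for u in list(range(104,118,2))+list(range(394,408,2)):
        a=s[:25,u]; i=np.where((a[:-1]<50)&(a[1:]>=50))[0]
        if len(i): e.append((u,i[0]+(50-a[i[0]])/(a[i[0]+1]-a[i[0]])))
    if e:
        w=cast(c,e,.018,True)[:,:2]; print('far edge',np.c_[w@n+.0595,w@x-.5477].round(4).tolist())
E
python3 -c "from m2 import *; meas2('w11')"
```

```text
t 16.6 tcp -0.008276153207541603 0.00018159222041614492 -0.025281707019591093 F -11.763392125514601 -3.154184452878275 8.160002151689936 grip 66.24417976476252
rear edge skew 0.0012716124270655568 chase x at y=0 0.015496631222975621 rms 7.152020952418462e-05 35
far edge [[0.0674, 0.1142], [0.0664, 0.1142], [0.0653, 0.1141], [0.0643, 0.1142], [0.0633, 0.1141], [0.0623, 0.1143], [0.0613, 0.1141], [-0.0597, 0.1142], [-0.0607, 0.1141], [-0.0617, 0.1142], [-0.0627, 0.1142], [-0.0637, 0.1141], [-0.0647, 0.1143], [-0.0658, 0.1141]]
```

The die is home and square: skew 0.001, rear edge at 15.5 mm. Next, take off some of the down force and trim the push.

Call:
send_rows(moves="0 0 0 0.002 0 -0.003 -1; 0 0 0 0.004 0 -0.006 -1; 0 0 0 0.004 0 -0.006 -1; 0 0 0 0.004 0 -0.006 -1; 0 0 0 0.004 0 -0.006 -1")

```text
time: 17.23
eef_pos: [0.5402, 0.0512, -0.0252]
tcp_rot: [0.995, 0.101, -0.006, 0.0]
contact_force: [-10.8, -5.7, 2.1]
opening: 0.572
finger_force: 64.3
```

```bash
python3 -c "from m2 import *; meas2('w12')"
```

```text
t 17.275 tcp -0.008296271254124576 0.0001808635013457599 -0.025204090741908165 F -10.925081078299803 -3.1571729940592705 2.62380368453996 grip 64.33907589807859
rear edge skew 0.0015957583997246632 chase x at y=0 0.015498439490526095 rms 6.547118144042427e-05 35
far edge [[0.0674, 0.1143], [0.0663, 0.1141], [0.0653, 0.1143], [0.0643, 0.1142], [0.0633, 0.1142], [0.0623, 0.1143], [0.0612, 0.1141], [-0.0596, 0.1142], [-0.0606, 0.1143], [-0.0616, 0.1141], [-0.0626, 0.1143], [-0.0636, 0.1141], [-0.0647, 0.1142], [-0.0657, 0.1141]]
```

Call:
send_rows(moves="0 0 0 0.003 0 -0.001 -1; 0 0 0 0.006 0 -0.002 -1; 0 0 0 0.006 0 -0.002 -1; 0 0 0 0.006 0 -0.002 -1")

```text
time: 17.77
eef_pos: [0.5401, 0.0512, -0.0252]
tcp_rot: [0.995, 0.101, -0.008, 0.0]
contact_force: [-13.3, -6.8, 3.8]
opening: 0.573
finger_force: 64.4
```

Call:
send_rows(moves="0 0 0 0 0 0 -1; 0 0 0 0 0 0 -1; 0 0 0 0 0 0 -1; 0 0 0 0 0 0 -1")

```text
time: 18.27
eef_pos: [0.5401, 0.0512, -0.0251]
tcp_rot: [0.995, 0.101, -0.008, 0.0]
contact_force: [-12.4, -6.4, 3.9]
opening: 0.567
finger_force: 64.4
```

Call:
send_rows(moves="0 0 0 0 0 0 -1; 0 0 0 0 0 0 -1; 0 0 0 0 0 0 -1; 0 0 0 0 0 0 -1")

```text
time: 18.77
eef_pos: [0.5401, 0.0512, -0.0252]
tcp_rot: [0.995, 0.102, -0.008, 0.0]
contact_force: [-13.3, -6.8, 3.2]
opening: 0.571
finger_force: 64.4
```

Call:
send_rows(moves="0 0 0 0.003 0 -0.001 -1; 0 0 0 0.003 0 -0.001 -1; 0 0 0 0.003 0 -0.001 -1; 0 0 0 0.003 0 -0.001 -1; 0 0 0 0.003 0 -0.001 -1; 0 0 0 0.003 0 -0.001 -1; 0 0 0 0.003 0 -0.001 -1; 0 0 0 0.003 0 -0.001 -1; 0 0 0 0.003 0 -0.001 -1; 0 0 0 0.003 0 -0.001 -1; 0 0 0 0.003 0 -0.001 -1; 0 0 0 0.003 0 -0.001 -1")

```text
time: 20.27
eef_pos: [0.5401, 0.0512, -0.0252]
tcp_rot: [0.995, 0.102, -0.008, 0.0]
contact_force: [-14.0, -7.8, 4.3]
opening: 0.57
finger_force: 64.4
```

Call:
send_rows(moves="0 0 0 0 0 0 -1; 0 0 0 0 0 0 -1; 0 0 0 0 0 0 -1; 0 0 0 0 0 0 -1; 0 0 0 0 0 0 -1; 0 0 0 0 0 0 -1; 0 0 0 0 0 0 -1; 0 0 0 0 0 0 -1; 0 0 0 0 0 0 -1; 0 0 0 0 0 0 -1; 0 0 0 0 0 0 -1; 0 0 0 0 0 0 -1")

```text
time: 21.78
eef_pos: [0.5401, 0.0512, -0.0251]
tcp_rot: [0.995, 0.102, -0.008, 0.0]
contact_force: [-14.2, -6.8, 4.1]
opening: 0.571
finger_force: 64.4
```

```bash
python3 -c "
from m2 import *; meas2('w13')
for i in range(6):
    ctrl.read_camera('top'); f=ctrl.get_state()['contact_force']; print((f[:2]@x).round(1),f[2].round(1))"
```

```text
t 21.825 tcp -0.008440329482427011 0.00018989094429319037 -0.025131575313895697 F -16.850867132007888 -4.252196333514312 4.956372284390892 grip 64.41055230314416
rear edge skew 0.001317366766200788 chase x at y=0 0.015521655665463263 rms 5.281348293765282e-05 35
far edge [[0.0672, 0.1142], [0.0661, 0.114], [0.0651, 0.1142], [0.0641, 0.114], [0.0631, 0.1143], [0.0621, 0.1141], [0.0611, 0.1144], [-0.0593, 0.1141], [-0.0603, 0.1143], [-0.0612, 0.114], [-0.0623, 0.1142], [-0.0633, 0.1143], [-0.0643, 0.1141], [-0.0653, 0.1143]]
-15.3 5.0
-15.9 4.4
-15.5 4.6
-15.9 4.7
-16.0 4.5
-15.0 4.4
```

```bash
python3 -c "
from plant import ctrl; print(ctrl.sign_off())"
```

```text
the job is handed in; nothing more can be done
None
```

The job is handed in: the die sits square and home against the register bar, and the arm still holds the wide block flat behind it, centred on the middle screw and pressing with an estimated 14 N (about 15.5 N at the wrist, less bench friction).

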